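# Index the soundbox table to its next slot

### The job

Bring the lute soundbox round to its next drilling position: press the indexing table's spring plunger down with a fingertip to unlock it, turn the table anticlockwise (seen from above) by exactly one slot by pushing with the finger, and let the plunger spring fully up so that it locks there. Do not turn the table clockwise or well past the next slot. Do not lift or shift the soundbox on the table, leave the other things on the bench where they are, and finish with the hand clear of everything.

Things in the scene. Friction and masses are not known exactly. Their poses are not given: they have to be found in the camera images.
- indexer: Fixed base of the indexing table: grey round foot, and a fixed steel ring (outer radius 137 mm, 36 to 44 mm above the bench) with 12 slots in its rim, one every 30 deg (0.5236 rad). Origin on the vertical turning axis at bench height, z up. Its -x axis points to the slot where the plunger starts; the next slot anticlockwise lies 30 deg from there towards its -y axis.
- turntable (a joint): Angle (rad) of the aluminium turntable (210 mm disc, top 66 mm above the bench). Starts near 0 in the first slot (play about 0.015 either way), grows anticlockwise seen from above; next slot at 0.5236. Stiff bearing: about 2 N sideways at the plunger turns it, and it stays where it is left. It cannot turn while the plunger is up in a slot.
- plunger (a joint): How far (m) the spring plunger is pressed: 0 up (locked in a slot), 0.016 bottomed; spring 3 N at the top, 8.5 N at the bottom. Its round-ended pin enters the ring's slot from below: the table turns once pressed over 0.0125 (0.014 to be clear). Released between slots, the pin rides under the ring (about 0.0125) and springs up to 0 by itself when a slot comes within about 2 mm.
- plunger_top (a point): Centre of the top of the plunger's flat round black cap, 28 mm across, facing up; 95 mm above the bench when up, 79 mm bottomed. It stands on the turntable's lug 148 mm from the turning axis and turns with the turntable. Axes are the turntable's: -x radially outwards, -y the way it travels anticlockwise, z up.
- wall_top (a point): Middle of the top edge of the push wall, an upright aluminium plate on the turntable's lug beside the cap, on its anticlockwise side: 40 mm long radially, 7 mm thick, top 115.5 mm above the bench; its near face is 21 mm from the cap's centre. A fingertip on or over the cap can push it to turn the table. Axes as plunger_top.
- soundbox_mid (a point): Centre, half-way up, of the loose round soundbox of a lute (dark red side, pale top, 176 mm across, 41 mm high, with a bridge on top reaching 113 mm above the bench). It lies centred on the turntable between locating pins and turns with it.
- tuning_peg: Loose dark wooden tuning peg lying flat, 95 mm long, 14 mm high; not part of the job, leave alone. Origin at the underside.
- bridge_blank: Loose wooden bar lying flat, 75 x 22 x 20 mm; not part of the job, leave alone. Origin at the underside.
- peg_cup: Loose open steel cup, 52 mm across, 55 mm high; not part of the job, leave alone. Origin at the underside.
- screwdriver: Loose screwdriver lying flat; not part of the job, leave alone. Origin at the underside.
- glue: Loose upright glue bottle, 52 mm across, 100 mm high; not part of the job, leave alone. Origin at the underside.
- drill: Loose cordless drill lying on its side, about 210 x 200 mm, 54 mm high; not part of the job, leave alone. Origin at the underside.
- pliers: Loose pliers lying flat, 150 mm long; not part of the job, leave alone. Origin at the underside.

How it is judged (in metres and radians):
On the way, in this order (a step that is already met when the one before it is completed fails the run):
1. the plunger is pressed in, clear of its first slot (value of joint plunger above 0.0115 m and value of joint turntable below 0.14 rad), for 0.05 s.
2. the turntable is on its way between the two slots (value of joint turntable between 0.16 and 0.4 rad), for 0.02 s.
3. the plunger has sprung up in the next slot (value of joint turntable between 0.4936 and 0.5536 rad and value of joint plunger below 0.002 m), for 0.2 s.
At the end, for the whole second after the job is handed in: The turntable stands at 0.5236 rad (one slot anticlockwise of the start) within 0.03 rad and at rest, the plunger is up within 2 mm, the soundbox's centre is within 12 mm of its start, and every bystander within 30 mm of its start (all of step 3 and velocity of joint turntable between -0.02 and 0.02 rad/s and distance of soundbox_mid from where it was at the start of the episode below 0.012 m and distance of each of tuning_peg, bridge_blank, peg_cup, screwdriver, glue, drill, pliers from where it was at the start of the episode below 0.03 m); the robot touches nothing.
It fails at once if the soundbox is lifted, or pushed off its place on the turntable (centre moves more than 12 mm) (distance of soundbox_mid from where it was at the start of the episode above 0.012 m).
It fails at once if the turntable is turned clockwise, away from the next slot (more than 0.12 rad) (value of joint turntable below -0.12 rad).
It fails at once if the turntable is turned well past the next slot (beyond 0.78 rad, half-way to the slot after it) (value of joint turntable above 0.78 rad).
It fails at once if a bystander is moved more than 30 mm (distance of any of tuning_peg, bridge_blank, peg_cup, screwdriver, glue, drill, pliers from where it was at the start of the episode above 0.03 m).
It also fails if it takes over 42 s, if anything falls off the work surface, if the arm or the gripper's body presses on something with over 40 N, if the wrist force passes 120 N, or if a joint passes its speed limit or range.

### The arm

A 7-joint arm with a two-finger parallel gripper is mounted at the origin on the work surface. World frame = base frame: x ahead of the robot, y to its left, z up, the work surface at z = 0. Lengths are in m, angles in degrees, forces in N, time in s.
With the tool pointing down it reaches from about 0.4 to 0.875 m from the base axis. Payload 6.5 kg.
Tool frame: the origin (TCP) lies midway between the tips of the shut fingers; the grasp point (between the pads) lies 19 mm behind it; z points along the fingers, y is the direction in which the jaws open and shut (so a half turn about z gives the same grasp; the last joint's range is limited). The gripper opens to 88 mm and grips with 3 to 60 N. Pads are 18 mm wide; open, the fingers measure 123 mm over their backs; the gripper's body (75 mm by 187 mm) begins 45 mm behind the grasp point.
Start: joints at [-74.897, 30.733, -0.252, 88.115, 0.149, 61.152, -4.079], TCP at [0.21, 0.615, 0.239] pointing down, gripper open.
Joint ranges: [-154.64, 154.64], [-21.42, 123.67], [-72.66, 72.17], [13.99, 137.28], [-74.86, 254.86], [10.95, 109.41], [-158.01, 158.01]. Speed limits (degrees/s): [136.94, 136.94, 180, 180, 180, 180, 180].

### API

Orientations are given as [roll, pitch, yaw] about the fixed x, y, z axes, in that order (R = Rz(yaw) Ry(pitch) Rx(roll)).
In Python, from cell import bot gives the robot as it stands. Calls block until the motion is done:
- bot.move_pose(position, orientation): joint-space move of the TCP to a pose.
- bot.move_linear(position, rotation=None, max_speed=0.15): straight line of the TCP; rotation=None keeps the orientation; max_speed is the mean speed in m/s.
- bot.move_j(angles): joint-space move.
- bot.let_go() and bot.close_gripper(newtons=None): open the fingers fully, or close them until they stop; newtons is the grip in N (None keeps the last).
- bot.sleep(seconds).
- bot.ik(position, orientation): joint angles nearest the present ones, or None.
- bot.capture(name): name is "scene" or "top"; returns a dict with "img" (480x640x3 uint8, blue, green, red), "vfov" (degrees; the focal length in pixels is half the picture's height over the tangent of half this angle, whatever the lens; pixels are square), "cx", "cy" (the principal point, pixels), "pose" (4x4, takes a point from camera to world coordinates). Camera axes: x right, y down, z forward; pixel columns grow to the right and rows downward; lengths in m; the calibration is good to about 2 mm. A picture is of the moment at which its call begins. There is no depth.
A pose or a line that the arm cannot do raises bot.PlanningError and nothing moves.
- bot.sign_off(): hands the job in, once; it reports no verdict.
Trained networks look in a picture, given as the dict that the camera call returned (one of the last four; its "shot" number tells which), for a name from the list of things; names that differ only in an ending like _2 or _b are one class to them, and where a whole thing is asked for, a point or a joint stands for the part that bears it (a point fixed in the world has none). Each returns a list of dicts, best first, with "score" (0 to 1); they miss things now and then, are a little off and sometimes report something else, mostly with a low value. They report only what shows in the picture. A call takes as long as a camera call.
- bot.cut_out(picture, target): "mask" (480x640 bool, what is visible of it) and "box" ([left, top, width, height] in pixels, round what is visible of it).
- bot.landmark_of(picture, target): "location" ([row, column] in pixels: a listed point, or the origin of a listed thing).
Readings, each from a call of its own:
- bot.current_time(): time.
- bot.current_q(): joint angles.
- bot.current_joint_velocities(): joint speeds.
- bot.current_joint_efforts(): joint torques, N m.
- bot.current_position(): TCP position.
- bot.current_tool_rot(): TCP orientation.
- bot.current_wrist_force(): force on the tool from outside, world axes, zero at the start.
- bot.current_torque(): the same for the moment, N m.
- bot.current_gripper_width(): opening from 0.0 (shut) to 1.0 (fully open).
Only numpy, scipy, OpenCV 4.12 (cv2) and the standard library are available. Lean on these libraries where they do the work, as an engineer would, in place of code of your own. Each camera call takes 0.05 s, during which the arm holds its last target. There are 200 camera calls.

## Working session

There is one attempt and no reset: what is moved stays moved. The work goes in short steps, each a Python script; the robot and the scene stay as the last script left them, time stands still between calls to the robot, and variables do not carry over. Pictures are saved under pics/ and viewed, about 8 in all and at most 12, crops included, and the job is handed in when it is done.

```bash
mkdir -p pics; cat > h.py <<'E'
import numpy as np, cv2
from cell import bot
def ray(p,rc):
    f=240/np.tan(np.radians(p["vfov"]/2)); T=np.array(p["pose"])
    d=T[:3,:3]@np.array([(rc[1]-p["cx"])/f,(rc[0]-p["cy"])/f,1]); return T[:3,3],d
def at(p,rc,z):
    o,d=ray(p,rc); return o+d*(z-o[2])/d[2]
def proj(p,X):
    f=240/np.tan(np.radians(p["vfov"]/2)); T=np.array(p["pose"]); c=T[:3,:3].T@(np.array(X)-T[:3,3])
    return f*c[0]/c[2]+p["cx"],f*c[1]/c[2]+p["cy"]
E
python3 - <<'E'
from h import *
Z=dict(indexer=0,plunger_top=.095,wall_top=.1155,soundbox_mid=.0865,tuning_peg=0,bridge_blank=0,peg_cup=0,screwdriver=0,glue=0,drill=0,pliers=0)
for n in("scene","top"):
    p=bot.capture(n); cv2.imwrite(f"pics/{n}0.png",p["img"])
    print(n,np.round(p["pose"],3).tolist(),p["vfov"])
    for t,z in Z.items():
        for r in bot.landmark_of(p,t)[:2]: print(t,round(r["score"],2),np.round(r["location"],1),np.round(at(p,r["location"],z),4))
print(bot.current_time())
E
```

```text
scene [[-0.884, 0.268, -0.383, 0.95], [0.467, 0.474, -0.746, 0.748], [-0.018, -0.838, -0.545, 0.645], [0.0, 0.0, 0.0, 1.0]] 57.97629571960773
indexer 0.94 [257.4 298.7] [ 0.5829 -0.0704  0.    ]
plunger_top 0.54 [241.3 350.2] [0.5068 0.0513 0.095 ]
wall_top 0.61 [225.5 354.1] [0.4807 0.0253 0.1155]
tuning_peg 0.5 [320.3 298.1] [0.6827 0.1329 0.    ]
bridge_blank 0.78 [219.  350.7] [ 0.368  -0.1678  0.    ]
peg_cup 0.7 [243.  220.1] [ 0.7386 -0.2336  0.    ]
screwdriver 0.69 [366.7 509.8] [ 0.3925  0.432  -0.    ]
screwdriver 0.39 [246.2 221.5] [ 0.74   -0.2169  0.    ]
glue 0.77 [412.  399.9] [0.6277 0.4114 0.    ]
drill 0.9 [210.6 219.3] [ 0.6875 -0.4068  0.    ]
pliers 0.74 [192.3 321.5] [ 0.3614 -0.3583  0.    ]
top [[-0.009, -0.998, 0.058, 0.506], [-1.0, 0.01, 0.019, -0.016], [-0.02, -0.058, -0.998, 1.314], [0.0, 0.0, 0.0, 1.0]] 46.914872604650036
plunger_top 0.54 [279.1 309.3] [0.5061 0.0429 0.095 ]
plunger_top 0.48 [331.  392.2] [ 0.3913 -0.1375  0.095 ]
wall_top 0.73 [286.3 315.6] [0.4904 0.0284 0.1155]
wall_top 0.17 [201.5 502.9] [ 0.6702 -0.3793  0.1155]
soundbox_mid 0.67 [241.1 363.4] [ 0.5893 -0.0776  0.0865]
tuning_peg 0.73 [204.6 272.1] [0.6851 0.1354 0.    ]
bridge_blank 0.62 [331.9 390.7] [ 0.3803 -0.1433  0.    ]
peg_cup 0.59 [178.9 417.1] [ 0.7428 -0.212   0.    ]
screwdriver 0.82 [323.6 142.3] [0.4041 0.4455 0.    ]
glue 0.69 [226.7 156.5] [0.635  0.4135 0.    ]
drill 0.94 [200.  501.5] [ 0.6897 -0.411   0.    ]
pliers 0.51 [331.4 394.7] [ 0.3814 -0.1527  0.    ]
1.2
```

View pics/scene0.png

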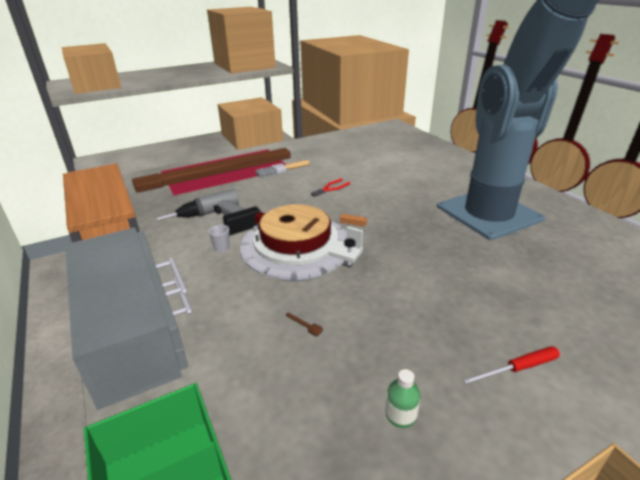

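View pics/top0.png

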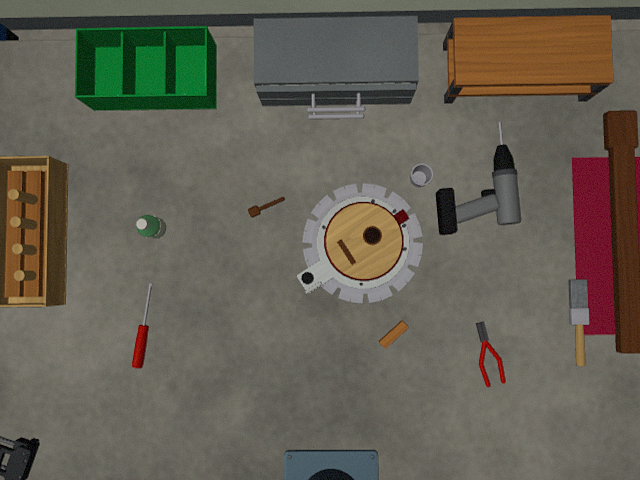

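The top view shows the cap at about (307, 278), the wall just to its lower right at about (317, 287), and the ring centred near (363, 243). I'll refine these with a cap blob and an ellipse fit to the soundbox.

```bash
python3 - <<'E'
from h import *
p=bot.capture("top"); im=p["img"]
g=im.max(2).astype(int)
w=np.zeros_like(g,bool); w[266:292,295:322]=1
m=((g<80)&w).astype(np.uint8)
n,l,s,c=cv2.connectedComponentsWithStats(m)
for i in range(1,n): print("dark",s[i],c[i],at(p,c[i][::-1],.095))
for t,zs in(("indexer",.044),("soundbox_mid",.107),("plunger_top",.095)):
    for r in bot.cut_out(p,t)[:1]:
        mm=r["mask"].astype(np.uint8); k=max(cv2.findContours(mm,0,1)[0],key=cv2.contourArea)
        h=cv2.convexHull(k); 
        (x,y),rad=cv2.minEnclosingCircle(h); e=cv2.fitEllipse(h); print(t,r["score"],r["box"],e,at(p,(e[0][1],e[0][0]),zs),x,y,rad)
# ring / wood colour
hsv=cv2.cvtColor(im,cv2.COLOR_BGR2HSV); wd=cv2.inRange(hsv,(8,60,120),(28,255,255)); wd[:190]=0;wd[295:]=0;wd[:,:315]=0;wd[:,415:]=0
h=cv2.convexHull(max(cv2.findContours(wd,0,1)[0],key=cv2.contourArea)); e=cv2.fitEllipse(h); print("wood",e,at(p,(e[0][1],e[0][0]),.107))
cv2.imwrite("pics/crop.png",cv2.resize(im[180:310,290:430],None,fx=4.5,fy=4.5,interpolation=cv2.INTER_CUBIC))
E
```

```text
dark [302 272  12  12 110] [307.10909091 277.58181818] [0.50949083 0.04768608 0.095     ]
dark [319 287   1   1   1] [319. 287.] [0.48857227 0.02165916 0.095     ]
dark [314 290   1   1   1] [314. 290.] [0.48208729 0.03271348 0.095     ]
indexer 0.61 [296.4, 187.1, 121.3, 117.4] ((358.0596923828125, 246.98191833496094), (117.99232482910156, 133.72265625), 51.264404296875) [ 0.57878979 -0.06729388  0.044     ] 357.0 248.5 67.15849304199219
soundbox_mid 0.85 [324.6, 202.0, 83.8, 80.4] ((366.4212646484375, 238.79818725585938), (78.0517807006836, 89.71389770507812), 57.28724670410156) [ 0.59289415 -0.08324247  0.107     ] 367.9457702636719 237.92770385742188 45.28708267211914
wood ((363.46295166015625, 240.63514709472656), (75.60082244873047, 76.00135803222656), 84.8681869506836) [ 0.58893824 -0.07673455  0.107     ]
```

View pics/crop.png

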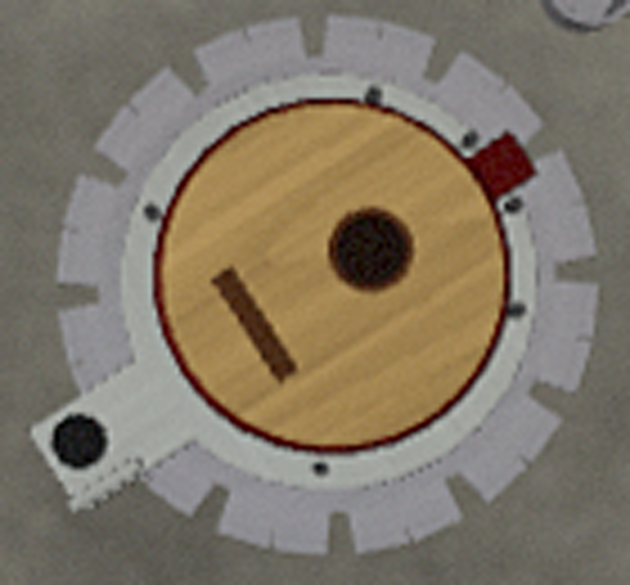

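The crop shows the cap at about (78, 440) and the wall along the lug's lower-right edge, with the next slot anticlockwise from there. The cap measures 147 mm from the axis, against the given 148 mm. I'll close the fingers, go above the cap, and press.

```bash
cat >> h.py <<'E'
C=np.array([.588,-.076]); A0=np.degrees(np.arctan2(.0477+.076,.5095-.588)); R=.1475
def tgt(th,off,z,r=R):
    "th deg of table turn, off = tangential offset towards wall"
    a=np.radians(A0+th); u=np.array([np.cos(a),np.sin(a)]); t=np.array([-u[1],u[0]])
    return [*(C+r*u+off*t),z],[180,0,A0+90+th-180]
def ft(): 
    p=bot.current_position(); f=np.array(bot.current_wrist_force()); a=np.arctan2(p[1]-C[1],p[0]-C[0]); t=np.array([-np.sin(a),np.cos(a)])
    return np.round([f[:2]@t,f[2]],2)
E
python3 - <<'E'
from h import *
for th in(0,35): print(tgt(th,.002,.1), bot.ik(*tgt(th,.002,.1)))
bot.close_gripper(20)
p,o=tgt(0,0,.19); bot.move_pose(p,o)
bot.move_linear(tgt(0,0,.108)[0],max_speed=.1); print(ft(),bot.current_position(),bot.current_tool_rot())
for n in("top","scene"):
    q=bot.capture(n); x,y=map(int,proj(q,[.5095,.0477,.1])); s=q["img"][y-50:y+50,x-65:x+65]; cv2.imwrite(f"pics/a_{n}.png",cv2.resize(s,None,fx=5,fy=5,interpolation=cv2.INTER_CUBIC))
print(bot.current_time())
E
```

```text
([np.float64(0.5072786046773449), np.float64(0.0474678352331636), 0.1], [180, 0, np.float64(32.39920516987951)]) [-35.32578296  32.87849701  32.17016712 116.3298677  -27.77090173
  38.34066247 -42.63927926]
([np.float64(0.45105866306657105), np.float64(-0.021160960631270168), 0.1], [180, 0, np.float64(67.39920516987951)]) [-27.42345108  27.79874927  30.04794129 124.35283778 -24.92514211
  33.64957417  -1.77612881]
[ 0.8  -0.62] [0.50944032 0.04851058 0.10847577] [ 1.79978100e+02 -4.92483201e-02  3.23939487e+01]
6.0583
```

View pics/a_scene.png

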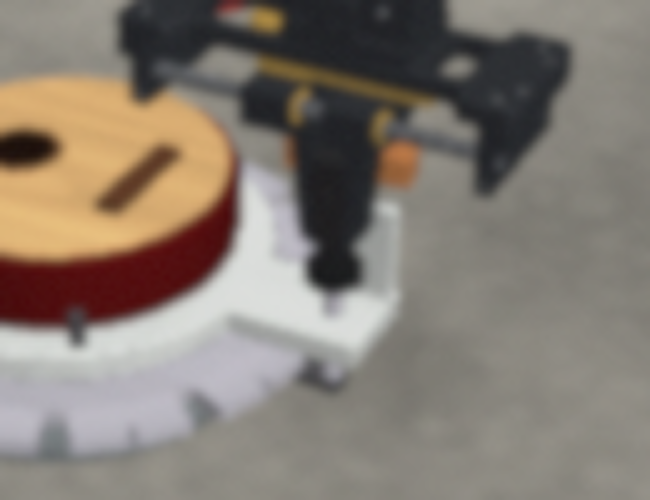

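The scene crop shows the shut fingers centred over the cap, at about (335, 240), with a gap to the wall on the right. I'll press in steps while watching the force.

```bash
python3 - <<'E'
from h import *
for z in(.098,.094,.091,.088,.085,.0825,.081,.0798):
    bot.move_linear(tgt(0,0,z)[0],max_speed=.03); f=ft(); print(z,np.round(bot.current_position(),4),f)
    if f[1]>18: break
bot.sleep(.1);print(ft(),bot.current_time())
E
```

```text
0.098 [0.5088 0.0485 0.0978] [-0.3   0.95]
0.094 [0.5095 0.0485 0.0942] [-0.34  1.1 ]
0.091 [0.5094 0.0485 0.0911] [-0.76  3.16]
0.088 [0.5093 0.0485 0.0882] [-1.5   3.81]
0.085 [0.5093 0.0485 0.0852] [-0.27  5.95]
0.0825 [0.5093 0.0484 0.0828] [0.75 6.38]
0.081 [0.5093 0.0484 0.0814] [0.26 6.76]
0.0798 [0.5093 0.0484 0.0802] [1.09 7.5 ]
[-0.45  6.66] 8.425
```

```bash
python3 - <<'E'
from h import *
bot.move_linear(tgt(0,0,.0791)[0],max_speed=.03); print(ft())
for off in(.004,.008,.0105): bot.move_linear(tgt(0,off,.0791)[0],max_speed=.03); print(off,ft())
for th in(0,2,4,6,8,10,12,14):
    p,o=tgt(th,.012,.0791); bot.move_linear(p,o,max_speed=.04); print(th,np.round(bot.current_position(),4),ft())
    if abs(ft()[0])>15: print("stop");break
print(bot.current_time())
q=bot.capture("top"); cv2.imwrite("pics/b.png",cv2.resize(q["img"][180:310,290:430],None,fx=4.5,fy=4.5))
E
```

```text
[0.92 8.06]
0.004 [-0.43  8.  ]
0.008 [0.28 7.06]
0.0105 [-0.33  7.92]
0 [0.4998 0.0421 0.0798] [-1.26  8.67]
2 [0.4952 0.0386 0.0797] [0.52 7.47]
4 [0.4911 0.0353 0.0796] [0.58 7.01]
6 [0.4873 0.0319 0.0796] [0.48 7.11]
8 [0.4835 0.0283 0.0796] [0.57 7.82]
10 [0.4799 0.0246 0.0796] [0.06 8.88]
12 [0.4764 0.0208 0.0796] [0.79 7.22]
14 [0.473  0.0168 0.0795] [0.04 6.86]
11.6667
```

View pics/b.png

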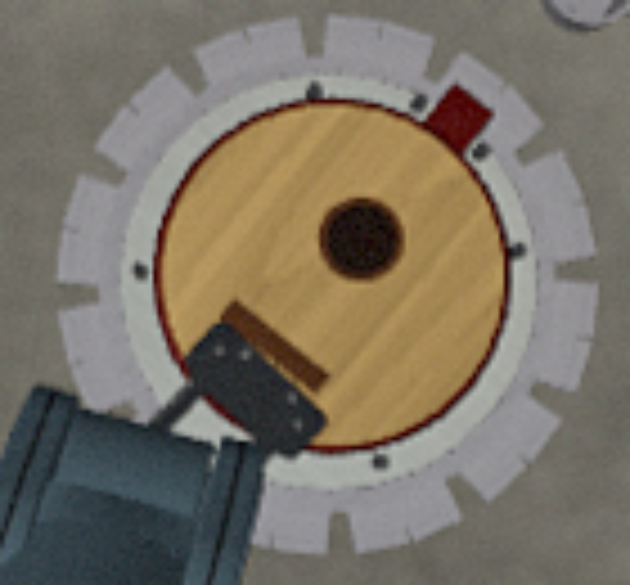

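The pins and heel have rotated about 17.5°, since the cap's friction dragged the table along and the soundbox is still centred. I'll lift clear of the cap but stay below the wall top, then push the wall until the pin locks.

```bash
python3 - <<'E'
from h import *
bot.move_linear(tgt(14,.012,.1005)[0],max_speed=.08); print(ft())
th=16
while th<=34:
    p,o=tgt(th,.012,.1005); bot.move_linear(p,o,max_speed=.03); f=[ft()[0] for _ in range(3)]; print(th,np.round(bot.current_position(),4),np.round(f,2),bot.current_time())
    if abs(np.mean(f))>6: print("stop");break
    th+=2 if th<26 else .5
q=bot.capture("top"); cv2.imwrite("pics/c.png",cv2.resize(q["img"][180:310,290:430],None,fx=4.5,fy=4.5))
E
```

```text
[-0.27  0.4 ]
16 [0.4693 0.0129 0.1002] [1.2 1.2 1.2] 12.4583
18 [0.4667 0.0088 0.1005] [0.44 0.44 0.44] 12.7833
20 [0.4637 0.0044 0.1005] [0.17 0.17 0.17] 13.1083
22 [ 4.609e-01 -2.000e-04  1.005e-01] [-0.26 -0.26 -0.26] 13.4333
24 [ 0.4583 -0.0048  0.1005] [0.2 0.2 0.2] 13.7583
26 [ 0.4559 -0.0094  0.1005] [-0.62 -0.62 -0.62] 14.0833
26.5 [ 0.4554 -0.0102  0.1005] [-1.08 -1.08 -1.08] 14.3333
27.0 [ 0.4548 -0.0114  0.1005] [-0.55 -0.55 -0.55] 14.5833
27.5 [ 0.4542 -0.0128  0.1005] [0.94 0.94 0.94] 14.8333
28.0 [ 0.4537 -0.0139  0.1005] [0.42 0.42 0.42] 15.0833
28.5 [ 0.4532 -0.0149  0.1005] [-0.43 -0.43 -0.43] 15.3333
29.0 [ 0.4527 -0.016   0.1005] [-0.62 -0.62 -0.62] 15.5833
29.5 [ 0.4523 -0.0171  0.1005] [-0.72 -0.72 -0.72] 15.8333
30.0 [ 0.4517 -0.0183  0.1005] [-0.82 -0.82 -0.82] 16.0833
30.5 [ 0.4513 -0.0194  0.1005] [-1.88 -1.88 -1.88] 16.3333
31.0 [ 0.4511 -0.0195  0.1006] [-5.32 -5.32 -5.32] 16.5833
31.5 [ 0.451  -0.0197  0.1006] [-9.08 -9.08 -9.08] 16.8333
stop
```

View pics/c.png

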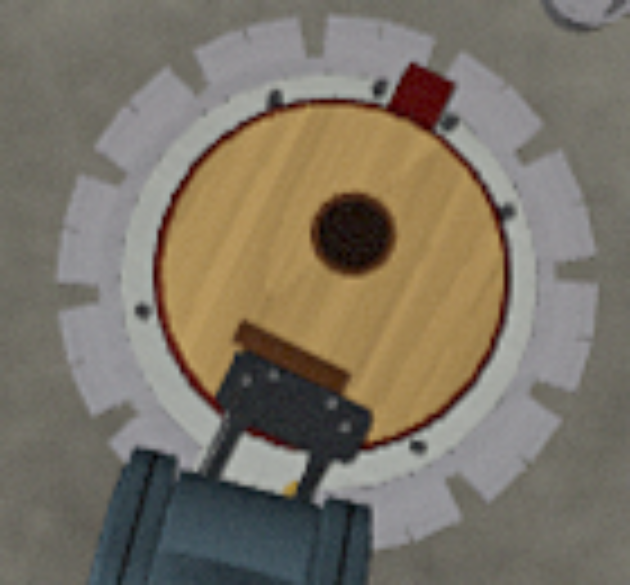

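The force jumped to 9 N at about 30.5° and motion stopped, so the pin has locked in the slot. I'll back off the wall, raise the hand, move aside and check.

```bash
python3 - <<'E'
from h import *
bot.move_linear(tgt(30,.004,.1005)[0],max_speed=.03); print(ft())
bot.move_linear(tgt(30,.004,.25)[0],max_speed=.12)
try: bot.move_j([-74.897,30.733,-.252,88.115,.149,61.152,-4.079])
except bot.PlanningError as e: print(e)
print(bot.current_position(),bot.current_time(),bot.current_wrist_force())
out=[]
for n in("top","scene"):
    q=bot.capture(n); P=tgt(30,0,.095)[0]
    for r in bot.landmark_of(q,"plunger_top")[:1]: print(n,r["score"],at(q,r["location"],.095),P)
    x,y=map(int,proj(q,P)); out.append(cv2.resize(q["img"][y-60:y+40,x-50:x+50],(400,400),interpolation=cv2.INTER_CUBIC))
    if n=="top":
        g=q["img"].max(2); m=(g<80); w=np.zeros_like(m); w[y-12:y+12,x-12:x+12]=1
        nn,l,s,c=cv2.connectedComponentsWithStats((m&w).astype(np.uint8)); i=1+s[1:,4].argmax(); X=at(q,c[i][::-1],.095)
        print(s[i],X,np.degrees(np.arctan2(X[1]-C[1],X[0]-C[0]))-A0)
    Z=dict(tuning_peg=0,bridge_blank=0,peg_cup=0,screwdriver=0,glue=0,drill=0,pliers=0,soundbox_mid=.0865)
    for t in Z:
        for r in bot.landmark_of(q,t)[:1]: print(t,np.round(at(q,r["location"],Z[t]),3))
cv2.imwrite("pics/d.png",np.hstack(out))
E
```

```text
[ 0.5 -1.1]
[0.21218245 0.61421214 0.23888773] 21.2167 [-0.56989959 -0.29092757 -0.04818985]
top 0.5 [ 0.46028428 -0.00775668  0.095     ] [np.float64(0.4572859200627687), np.float64(-0.007662021494902901), 0.095]
[328 296  12  11 109] [ 0.45766772 -0.00927178  0.095     ] 30.489012227256737
tuning_peg [0.687 0.132 0.   ]
bridge_blank [ 0.378 -0.145  0.   ]
peg_cup [ 0.744 -0.214  0.   ]
screwdriver [0.405 0.439 0.   ]
glue [0.637 0.412 0.   ]
drill [ 0.683 -0.416  0.   ]
pliers [ 0.367 -0.367  0.   ]
soundbox_mid [ 0.592 -0.075  0.087]
scene 0.62 [ 0.45811481 -0.00439683  0.095     ] [np.float64(0.4572859200627687), np.float64(-0.007662021494902901), 0.095]
tuning_peg [0.684 0.143 0.   ]
bridge_blank [ 0.366 -0.171  0.   ]
peg_cup [ 0.739 -0.216  0.   ]
screwdriver [0.683 0.132 0.   ]
glue [0.633 0.41  0.   ]
drill [ 0.684 -0.425  0.   ]
pliers [ 0.341 -0.37   0.   ]
soundbox_mid [ 0.577 -0.078  0.087]
```

View pics/d.png

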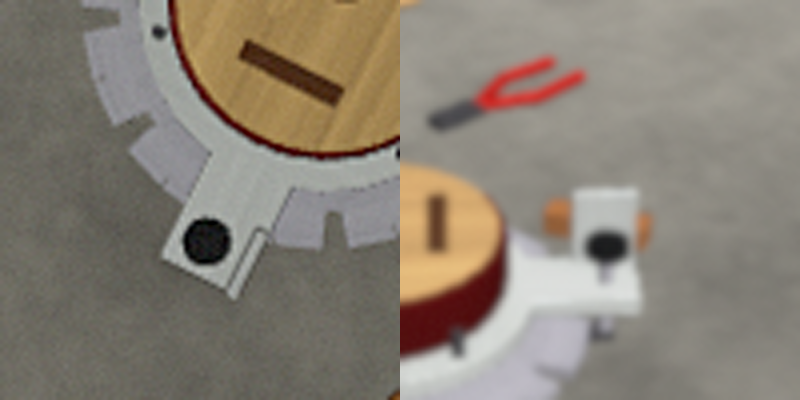

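The picture shows the cap up, with its stem visible below it at (605, 260), and the lug over the next slot at about 30.5°. The other items are where they were.

```bash
python3 -c "
from cell import bot
bot.sign_off()"
```

```text
the job is handed in; nothing more can be done
```

The soundbox is at its next drilling position and I've handed the job in; no verdict came back. I pressed the plunger with the shut fingers to about 15 mm. The table then turned about 17.5° anticlockwise, dragged by friction on the cap rather than by the wall. I lifted clear of the cap and pushed the wall until the pin locked; the sideways force rose to 9 N and motion stopped.

**Last checks, at 21 s with the hand back at its start pose:**
- **Table angle:** the cap's position in the top view gives 30.5°, within about 0.01 rad of the slot.
- **Plunger:** the cap looks fully up with its stem showing. I had no direct reading of the plunger, but the hard stop at the slot agrees.
- **Soundbox:** it looks centred in the pictures. The landmark network put it within about 4 mm of its start in the top view. In the scene view it gave a position about 12 mm off, and there was no scene-view start reading to compare it with.
- **Bystanders:** the top view put all of them within about 10 mm of their first readings, except the pliers, whose first top-view reading was a mix-up with the bridge blank. In the scene view the pliers' estimate moved about 23 mm, and the screwdriver was mistaken for the tuning peg. The arm did not go near either of them, so I put those two down to network error.

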